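# Clamp a covered well plate in the bench press

### The arm

A 7-joint arm with a two-finger parallel gripper is mounted at the origin on a cart in front of the work surface, level with it; the furniture and walls round the work are solid. World frame = base frame: x ahead of the robot, y to its left, z up, the work surface at z = 0. Lengths are in m, angles in rad, forces in N, time in s.
With the tool pointing down it reaches from about 0.4 to 0.85 m from the base axis. Payload 10.4 kg.
Tool frame: the origin (TCP) lies midway between the tips of the shut fingers; the grasp point (between the pads) lies 19 mm behind it; z points along the fingers, y is the line along which they close (so a half turn about z gives the same grasp; the last joint's range is limited). The gripper opens to 87 mm and grips with 3 to 60 N. Pads are 19 mm wide; open, the fingers measure 117 mm over their backs; the gripper's body (75 mm by 190 mm) begins 51 mm behind the grasp point.
Start: joints at [1.206, 0.332, -0.065, 1.46, 0.022, 1.35, -0.088], TCP at [0.21, -0.589, 0.196] pointing down, gripper open.
Joint ranges: [-2.6, 2.6], [-0.5, 2.12], [-1.47, 1.34], [0.16, 2.42], [-1.27, 4.41], [0.06, 2.06], [-2.6, 2.6]. Speed limits (rad/s): [2.22, 2.22, 2.79, 2.79, 3.14, 3.14, 3.14].

### API

Orientations are given as a unit quaternion [x, y, z, w].
In Python, from bench import r gives the robot as it stands.
- The arm moves only by the tool apply_moves, never from a script. Its argument "steps" is a list of rows, each a list of 7 numbers: the turn, a rotation vector about the tool's x, y, z in rad, then the shift along the tool's x, y, z in mm, then the opening, from -1 (shut) to 1 (fully open). In form: [[ax, ay, az, x, y, z, claw], ...]. A call has 1 to 20 rows; each row is the pose to reach, as a shift and turn from the pose commanded when the call began, along the tool's axes at that moment; what a row does not reach only later rows make up. A row lasts 1/12 s, in which the tool goes at most 41.7 mm and 7.16 degrees, less where a joint would pass 70% of its speed; a pose out of reach is approached as far as the arm can. A call with a gripper value outside its range is refused whole. The fingers move at their own pace and stop on an object; "force" is the grip in N (left out, the last holds). Time passes only in rows, so rows that repeat a pose let the fingers close. It gives the time, the measured TCP pose, the force, the opening and the grip force at its end, in the units of the state.
- r.read_state(): the state, without advancing time (a new reading comes with each control period).
- r.camera(name): name is "side" or "top" or "wrist"; returns a dict with "pixels" (480x640x3 uint8, red, green, blue), "z_map" (480x640 float32, m along the optical axis (not along the pixel's ray), 0 where there is no reading), "fovy" (degrees; the focal length in pixels is half the picture's height over the tangent of half this angle, whatever the lens; pixels are square), "cx", "cy" (the principal point, pixels), "k1" (the pictures are not rectified: a ray, as slopes to the right and down, at radius r is drawn at 1 + k1 r^2 times it, then the intrinsics apply), "position" and "orientation" of the camera in the world. Camera axes: x right, y down, z forward; pixel columns grow to the right and rows downward; lengths in m; the calibration is good to about 2 mm. A picture is of the moment at which its call begins.
- r.close_job(): hands the job in; it is judged then, once.
The state is a dict: "time": time; "joint_positions": joint angles; "joint_vel": joint speeds; "joint_torque": joint torques, N m; "ee_pos": TCP position; "eef_rot": TCP orientation; "ft_force": force on the tool from outside, world axes, zero at the start; "torque": the same for the moment, N m; "width": finger opening in m; "grip_force": force on a finger pad.
Only numpy, scipy, OpenCV 4.12 (cv2) and the standard library are available. Lean on these libraries where they do the work, as an engineer would, in place of code of your own. Each camera call takes 0.05 s, during which the arm holds its last target. There are 200 camera calls.

### The job

Slide the tray with the covered well plate fully home into the small bench press, then turn the T-handle clockwise (seen from above) until the sprung indicator tab pops out at the front of the press, and stop there: at most a quarter turn further. Leave the plate clamped and the tab out, and do not shift or topple the bottle, the timer and the marker beside the press.

Things in the scene. Friction and masses are not known exactly. Their poses are not given: they have to be found in the camera images.
- press: Small bench press fixed to the worktop: grey base plate 170 x 210 x 12 mm, two steel columns at y = +-93 mm and a grey bridge across them (44 mm deep in x, 214 mm long in y, its top 122 mm above the worktop). The origin is the centre of the base's underside, on the screw axis; z is up, -x is the front, where the tray comes out and the tab pops out; the turn about z differs from start to start.
- tray (a joint): Aluminium tray carrying a white well plate with a grey cover. Metres by which it is drawn out to the press's -x; 0 = fully home against its stop, at most 0.062. It moves with about 2 N of friction and stays where it is left.
- tray_grip (a point): Grip point on the tray's black round upright post, 25 mm in diameter (28 mm at its head), from 20 to 70 mm above the worktop; this point is on its axis at 50 mm. The post stands 125 mm in front of the screw axis when the tray is home; the arm that carries it is 30 mm wide in y and 20 mm high above the worktop. Axes as the press's.
- screw (a joint): Turning angle of the T-handle in rad; grows as it is turned clockwise seen from above, which lowers the pressure foot 3 mm per rad. Range 0 to 4.5. The handle itself stays at its height, and stays where it is left (about 0.1 N m of friction, up to 0.17 N m when clamped). The foot meets the cover after 0.4 to 1.7 rad of turning, the tab pops out 1.1 to 1.4 rad later; how far differs from plate to plate, as covers differ in height.
- screw_grip (a point): Centre of the black T-handle's bar, on the screw axis, 165 mm above the worktop. The bar is 84 mm long, 16 mm wide and 28 mm high (151 to 179 mm above the worktop), on a neck 15 mm in diameter; below is a round hub 28 mm in diameter that ends 138 mm above the worktop. The point's y axis runs along the bar and turns with it; at joint 0 it is the press's y axis.
- tab (a joint): Sprung indicator tab at the front of the press, below and before the bridge: an upright aluminium plate 34 mm wide, 18 mm high, 3 mm thick, on a white stem. Metres by which it stands out toward the press's -x: about 0 while held in, against its dark housing; it springs out to about 0.014 when the set clamping force is reached, and stays out.
- tab_face (a point): Centre of the tab's front face, 83 mm above the worktop with the screw at 0; it sinks 3 mm per rad of screw turning. While in, 64 mm in front of the screw axis; once out, 78 mm.
- foot (a joint): Compression of the spring above the pressure foot in metres, 0 until the foot meets the cover, then 0.003 per rad of turning; the tab pops out at about 0.004 (some 13 N). A quarter turn past that is 0.0087; the stop is 0.011.
- cover: Grey rigid cover on the well plate, 80 x 120 x 10 mm, top face 44 to 46 mm above the worktop; the pressure foot (an aluminium plate 66 x 104 mm under the bridge) presses on it. Its origin lies on the worktop below its centre, on the screw axis when the tray is home.
- bottle_water: Bystander: white bottle with a blue cap, 60 mm in diameter, 116 mm tall, beside the press; origin at the centre of its underside. Leave it standing there.
- timer: Bystander: white bench timer, 58 x 72 x 21 mm, beside the press; origin at the centre of its underside. Leave it there.
- marker: Bystander: marker pen, 130 mm long, 14 mm thick, lying beside the press; origin under its middle, long axis y. Leave it there.

How it is judged:
By the outcome, as a careful person would: the job done as asked, in the order asked, and still so for the second after the job is handed in, with the robot touching nothing.
It also fails if it takes over 64 s, if anything falls off the work surface, if the arm or the gripper's body presses on something with over 40 N, if the wrist force passes 120 N, or if a joint passes its speed limit or range.

## Working session

There is one attempt and no reset: what is moved stays moved. The work goes in short steps, Python scripts to look and compute and a tool call to move; the robot and the scene stay as the last step left them, time stands still between calls to the robot, and variables do not carry over. Pictures are saved under pics/ and viewed, at most 10 in all, crops included, and the job is handed in when it is done.

Besides the shell and the picture viewer there is one more tool, called after "Call:" in YAML: its name, and indented under it one key for each argument. apply_moves: Moves the arm, as the interface text tells. Its arguments: {"type":"object","properties":{"steps":{"type":"array","items":{"type":"array","items":{"type":"number"}}},"force":{"type":"number"}},"required":["steps"]}

```bash
mkdir -p pics; ls
cat > h.py <<'E'
import numpy as np, cv2
from bench import r
from scipy.spatial.transform import Rotation as R
def cloud(c):
    H,W=c["z_map"].shape; f=H/2/np.tan(np.radians(c["fovy"])/2)
    K=np.array([[f,0,c["cx"]],[0,f,c["cy"]],[0,0,1]])
    u,v=np.meshgrid(np.arange(W),np.arange(H))
    p=cv2.undistortPoints(np.stack([u,v],-1).reshape(-1,1,2).astype(float),K,np.array([c["k1"],0,0,0,0])).reshape(H,W,2)
    z=c["z_map"]; P=np.dstack([p[...,0]*z,p[...,1]*z,z])
    return P@R.from_quat(c["orientation"]).as_matrix().T+np.array(c["position"])
def save(c,n): cv2.imwrite(f"pics/{n}.png",c["pixels"][...,::-1])
E
python3 - <<'E'
from h import *
for n in("side","top"):
    c=r.camera(n); save(c,n+"1"); np.save(n+".npy",cloud(c)); print(n,c["position"],c["orientation"],c["fovy"])
print(r.read_state())
E
```

```text
pics
side [ 0.9056957  -0.63880724  0.79811012] [ 0.89552254  0.18686393 -0.07613611 -0.39664159] 48.1940813514058
top [0.43674573 0.05036983 1.18869638] [-0.69812731  0.71136382 -0.05071328  0.06330822] 44.99568396771433
{'time': 0.1, 'joint_positions': array([ 1.20642844,  0.33285082, -0.0647243 ,  1.46085283,  0.02156279,
        1.34990013, -0.08852422]), 'joint_vel': array([ 6.27059492e-04, -2.08907805e-03,  6.69194580e-04, -6.19351833e-04,
        9.71055949e-04, -4.62658979e-04, -5.79596254e-05]), 'joint_torque': array([ 8.65162801e-04, -6.24546933e+01,  2.47921329e-02, -3.90719819e+01,
       -6.12994842e-02,  3.66886694e-02,  3.46548859e-05]), 'ee_pos': array([ 0.20936417, -0.58848268,  0.1951094 ]), 'eef_rot': array([ 9.85433796e-01,  1.70058225e-01, -1.19123036e-04, -6.48081266e-04]), 'ft_force': array([-0.47576956, -0.14808416, -0.48762229]), 'torque': array([ 0.06346313, -0.01459474, -0.04626572]), 'grip_force': 0.0, 'width': 0.08717527966821895}
```

View pics/side1.png

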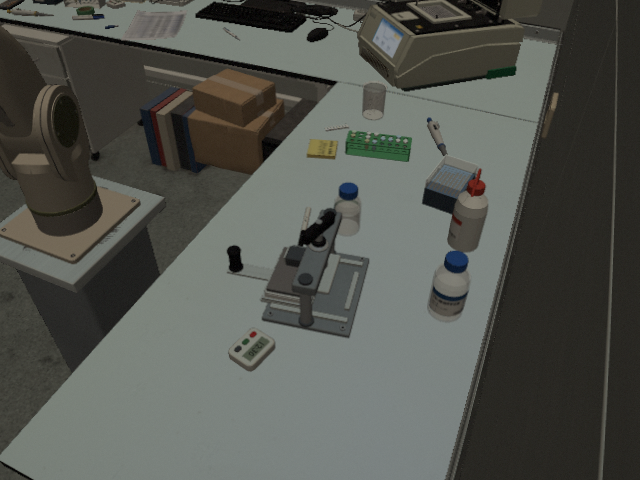

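View pics/top1.png

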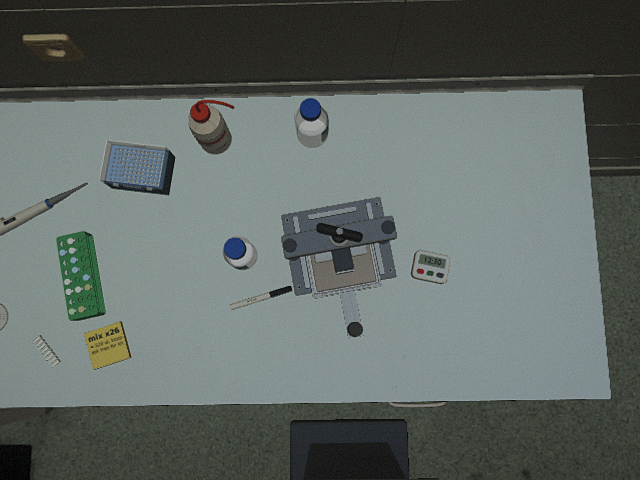

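The side view shows the press with the tray drawn out towards the robot: post at (235,258), timer at (252,348), bottle at (347,205). In the top view the T-bar runs (318,225)-(361,240), turned about 29° clockwise from the bridge (290,245)-(388,227). The post is at (354,329), the bottle at (238,252), the marker at (260,298) and the timer at (430,266).

Run:
```python
from h import *
P=np.load("top.npy"); im=cv2.imread("pics/top1.png").astype(int)
def box(m,lab):
    p=P[m][:,:2]; (c,s,a)=cv2.minAreaRect(p.astype(np.float32)); b=cv2.boxPoints((c,s,a))
    e=b[1]-b[0]; f=b[2]-b[1]; L=e if np.hypot(*e)>np.hypot(*f) else f
    print(lab,m.sum(),"c",np.round(c,4),"s",np.round(s,4),"long ang",round(np.degrees(np.arctan2(L[1],L[0]))%180,1),"z",np.round(np.percentile(P[m][:,2],[5,50,95]),4),"mean",p.mean(0).round(4))
u,v=np.meshgrid(np.arange(640),np.arange(480))
reg=lambda a,b,c,d:(u>a)&(u<b)&(v>c)&(v<d)
Z=P[...,2]
box(reg(270,410,190,300)&(Z>.172)&(Z<.19),"bar")
box(reg(270,410,190,300)&(Z>.115)&(Z<.128),"bridge")
box(reg(270,410,190,300)&(Z>.008)&(Z<.016),"base")
box(reg(335,375,310,345)&(Z>.062)&(Z<.08),"post")
box(reg(335,375,280,345)&(Z>.012)&(Z<.026),"arm")
box(reg(405,460,240,295)&(Z>.012),"timer")
box(reg(210,270,225,280)&(Z>.1),"bottle")
box(reg(225,295,280,315)&(Z>.007)&(Z<.02),"marker")
print("table",np.median(Z[reg(480,560,300,370)]))
m=reg(300,390,245,300)
print(np.histogram(Z[m],bins=np.arange(0,.13,.006)))
```

```text
bar 404 c [0.6135 0.0309] s [0.0831 0.0165] long ang 74.9 z [0.1737 0.1783 0.1819] mean [0.6128 0.0309]
bridge 1975 c [0.6137 0.0309] s [0.0452 0.2138] long ang 99.4 z [0.1184 0.1221 0.1266] mean [0.6114 0.0319]
base 2385 c [0.5994 0.0531] s [0.1979 0.2577] long ang 99.6 z [0.0088 0.0121 0.0153] mean [0.63   0.0403]
post 169 c [0.4428 0.0026] s [0.0268 0.0256] long ang 25.3 z [0.0667 0.0703 0.0739] mean [0.4428 0.0026]
arm 619 c [ 0.4794 -0.0096] s [0.0974 0.0792] long ang 10.1 z [0.0166 0.0203 0.0246] mean [0.4895 0.007 ]
timer 1002 c [ 0.5275 -0.0641] s [0.0796 0.281 ] long ang 112.6 z [0.015  0.0193 0.0233] mean [ 0.5644 -0.154 ]
bottle 399 c [0.5189 0.1515] s [0.2589 0.0398] long ang 44.3 z [0.1069 0.116  0.1197] mean [0.5916 0.2215]
marker 400 c [0.5141 0.1899] s [0.1372 0.0558] long ang 89.8 z [0.0074 0.0119 0.016 ] mean [0.511  0.1874]
table 0.0016022430745166183
(array([ 462,  230,  314,  547,  262,  175,  189, 1233,  149,  249,   38,
          0,    4,    9,   63,  353,   23,   19,   22,   69,  206]), array([0.   , 0.006, 0.012, 0.018, 0.024, 0.03 , 0.036, 0.042, 0.048,
       0.054, 0.06 , 0.066, 0.072, 0.078, 0.084, 0.09 , 0.096, 0.102,
       0.108, 0.114, 0.12 , 0.126]))
```

```bash
cat >> h.py <<'E'
def rel(p,yaw):
    """shift mm (tool axes) and rotvec from the current pose to TCP p, tool down, tool x at yaw deg"""
    s=r.read_state(); A=R.from_quat(s["eef_rot"])
    T=R.from_matrix([[np.cos(t:=np.radians(yaw)),np.sin(t),0],[np.sin(t),-np.cos(t),0],[0,0,-1]])
    print(np.round((A.inv()*T).as_rotvec(),3),np.round(A.inv().apply(np.array(p)-s["ee_pos"])*1000,1))
E
python3 - <<'E'
from h import *
rel([.36,-.3,.195],9.5)
rel([.443,.0026,.195],9.5); rel([.443,.0026,.12],9.5)
E
```

```text
[-0.001  0.     0.176] [ 238.6 -221.3    0.4]
[-0.001  0.     0.176] [ 418.2 -478.6    0.7]
[-0.001  0.     0.176] [ 418.2 -478.5   75.7]
```

Call:
apply_moves:
  steps:
    - [0, 0, 0.02, 30, -28, 0, 1]
    - [0, 0, 0.04, 60, -55, 0, 1]
    - [0, 0, 0.06, 89, -83, 0, 1]
    - [0, 0, 0.08, 119, -111, 0, 1]
    - [0, 0, 0.1, 149, -138, 0, 1]
    - [0, 0, 0.12, 179, -166, 0, 1]
    - [0, 0, 0.14, 209, -194, 0, 1]
    - [0, 0, 0.16, 239, -221, 0, 1]
    - [0, 0, 0.176, 261, -253, 0, 1]
    - [0, 0, 0.176, 283, -285, 0, 1]
    - [0, 0, 0.176, 305, -317, 0, 1]
    - [0, 0, 0.176, 327, -349, 0, 1]
    - [0, 0, 0.176, 349, -381, 0, 1]
    - [0, 0, 0.176, 372, -413, 0, 1]
    - [0, 0, 0.176, 395, -446, 10, 1]
    - [0, 0, 0.176, 418, -479, 30, 1]
    - [0, 0, 0.176, 418, -479, 60, 1]
    - [0, 0, 0.176, 418, -479, 75, 1]
    - [0, 0, 0.176, 418, -479, 75, 1]
  force: 20

```text
time: 1.68
ee_pos: [0.4403, 0.0032, 0.1177]
eef_rot: [0.996, 0.084, -0.003, -0.001]
ft_force: [-0.7, -0.2, 0.0]
width: 0.0872
grip_force: 0.0
```

Run:
```python
from h import *
c=r.camera("wrist"); save(c,"w1"); P=cloud(c); np.save("w1.npy",P)
print(r.read_state()["joint_positions"].round(2),r.read_state()["ee_pos"],c["position"])
Z=P[...,2]; m=(Z>.06)&(Z<.08)&(np.hypot(P[...,0]-.443,P[...,1]-.003)<.03); print(m.sum(),P[m].min(0),P[m].max(0))
rel([.443,.0026,.031],9.5)
```

```text
[ 0.58  0.03 -0.69  1.99  0.02  1.14 -1.52] [0.44147858 0.00268312 0.11964559] [0.50574423 0.01305515 0.30525072]
1792 [ 0.42919164 -0.01250452  0.06314889] [0.45701053 0.01481202 0.07168047]
[-0.001  0.003  0.001] [ 1.8  0.4 88.6]
```

View pics/w1.png

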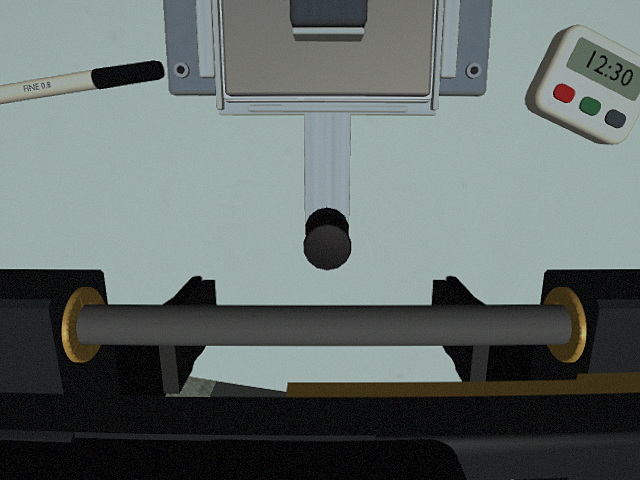

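The wrist view shows the post head at (327,245), central between the open fingers, with the tab housing at (328,20). I'll go down, grip and push.

Call:
apply_moves:
  steps:
    - [0, 0, 0, 2, 0, 30, 1]
    - [0, 0, 0, 2, 0, 60, 1]
    - [0, 0, 0, 2, 0, 80, 1]
    - [0, 0, 0, 2, 0, 88, 1]
    - [0, 0, 0, 2, 0, 88, 1]
    - [0, 0, 0, 2, 0, 88, -1]
    - [0, 0, 0, 2, 0, 88, -1]
    - [0, 0, 0, 2, 0, 88, -1]
    - [0, 0, 0, 2, 0, 88, -1]
    - [0, 0, 0, 2, 0, 88, -1]
    - [0, 0, 0, 2, 0, 88, -1]
    - [0, 0, 0, 2, 0, 88, -1]
    - [0, 0, 0, 2, 0, 88, -1]
  force: 20

```text
time: 2.82
ee_pos: [0.4448, 0.0029, 0.0329]
eef_rot: [0.997, 0.083, 0.0, 0.0]
ft_force: [-0.4, -0.9, -0.7]
width: 0.0416
grip_force: 0.0
```

Call:
apply_moves:
  steps:
    - [0, 0, 0, 0, 0, 0, -1]
    - [0, 0, 0, 0, 0, 0, -1]
    - [0, 0, 0, 0, 0, 0, -1]
    - [0, 0, 0, 0, 0, 0, -1]
    - [0, 0, 0, 0, 0, 0, -1]

```text
time: 3.23
ee_pos: [0.4448, 0.0021, 0.0328]
eef_rot: [0.997, 0.083, 0.0, 0.0]
ft_force: [0.6, -4.4, -1.2]
width: 0.0242
grip_force: 20.0
```

Call:
apply_moves:
  steps:
    - [0, 0, 0, 6, 0, 0, -1]
    - [0, 0, 0, 12, 0, 0, -1]
    - [0, 0, 0, 18, 0, 0, -1]
    - [0, 0, 0, 24, 0, 0, -1]
    - [0, 0, 0, 30, 0, 0, -1]
    - [0, 0, 0, 34, 0, 0, -1]
    - [0, 0, 0, 38, 0, 0, -1]
    - [0, 0, 0, 40, 0, 0, -1]
    - [0, 0, 0, 42, 0, 0, -1]
    - [0, 0, 0, 42, 0, 0, -1]

```text
time: 4.07
ee_pos: [0.4864, 0.009, 0.0328]
eef_rot: [0.997, 0.082, -0.0, 0.0]
ft_force: [0.5, -4.3, 1.2]
width: 0.0242
grip_force: 20.0
```

Call:
apply_moves:
  steps:
    - [0, 0, 0, 1, 0, 0, -1]
    - [0, 0, 0, 2, 0, 0, -1]
    - [0, 0, 0, 3, 0, 0, -1]
    - [0, 0, 0, 4, 0, 0, -1]
    - [0, 0, 0, 4, 0, 0, -1]

```text
time: 4.48
ee_pos: [0.4901, 0.0096, 0.0328]
eef_rot: [0.997, 0.082, -0.0, 0.0]
ft_force: [-0.4, -4.5, 1.0]
width: 0.0238
grip_force: 20.0
```

Call:
apply_moves:
  steps:
    - [0, 0, 0, 1, 0, 0, -1]
    - [0, 0, 0, 2, 0, 0, -1]
    - [0, 0, 0, 2, 0, 0, -1]

```text
time: 4.73
ee_pos: [0.492, 0.01, 0.0328]
eef_rot: [0.997, 0.082, -0.0, 0.0]
ft_force: [-1.2, -4.8, 1.9]
width: 0.0242
grip_force: 20.0
```

Call:
apply_moves:
  steps:
    - [0, 0, 0, 1, 0, 0, -1]
    - [0, 0, 0, 2, 0, 0, -1]
    - [0, 0, 0, 3, 0, 0, -1]
    - [0, 0, 0, 3, 0, 0, -1]

```text
time: 5.07
ee_pos: [0.4925, 0.01, 0.0327]
eef_rot: [0.997, 0.082, -0.003, 0.001]
ft_force: [-13.2, -7.5, 15.5]
width: 0.0241
grip_force: 20.0
```

Run:
```python
from h import *
c=r.camera("wrist"); save(c,"w2"); P=cloud(c)
print(r.read_state()["ft_force"])
```

```text
[-13.56468369  -6.43985303  15.68338603]
```

View pics/w2.png

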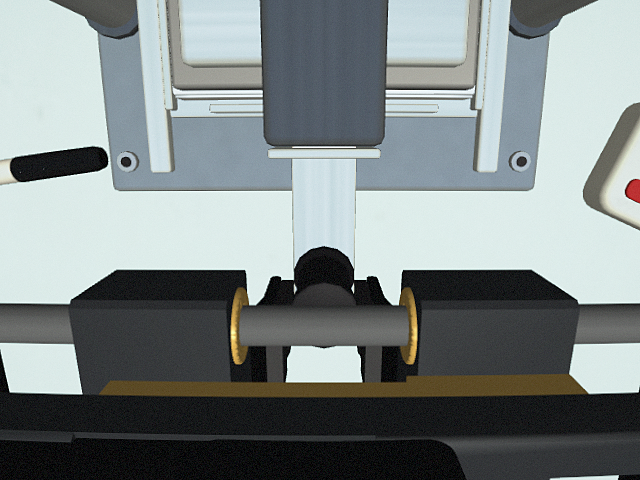

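The wrist view shows the post between the fingers at (325,290). The tray edge is under the guide ends at about row 100, and the tab at (325,153) is against its housing. The 13 N reaction at 0.4925 says the tray is home, so I'll release and rise.

Call:
apply_moves:
  steps:
    - [0, 0, 0, -2, 0, 0, 1]
    - [0, 0, 0, -2, 0, 0, 1]
    - [0, 0, 0, -2, 0, 0, 1]
    - [0, 0, 0, -2, 0, 0, 1]
    - [0, 0, 0, -2, 0, 0, 1]
    - [0, 0, 0, -2, 0, 0, 1]
    - [0, 0, 0, -2, 0, -30, 1]
    - [0, 0, 0, -2, 0, -70, 1]
    - [0, 0, 0, -2, 0, -110, 1]
    - [0, 0, 0, -2, 0, -150, 1]
    - [0, 0, 0, -2, 0, -190, 1]
    - [0, 0, 0, -2, 0, -190, 1]

```text
time: 6.12
ee_pos: [0.4965, 0.0117, 0.2306]
eef_rot: [0.997, 0.083, 0.005, 0.001]
ft_force: [0.7, 0.1, 0.5]
width: 0.086
grip_force: 0.0
```

Run:
```python
from h import *
c=r.camera("wrist"); save(c,"w3"); P=cloud(c); Z=P[...,2]
def box(m,lab):
    p=P[m][:,:2]; (c,s,a)=cv2.minAreaRect(p.astype(np.float32)); b=cv2.boxPoints((c,s,a))
    e=b[1]-b[0]; f=b[2]-b[1]; L=e if np.hypot(*e)>np.hypot(*f) else f
    print(lab,m.sum(),np.round(c,4),np.round(s,4),round(np.degrees(np.arctan2(L[1],L[0]))%180,1))
box((Z>.17)&(Z<.185)&(np.hypot(P[...,0]-.6135,P[...,1]-.0309)<.06),"bar")
box((Z>.06)&(Z<.075)&(np.hypot(P[...,0]-.49,P[...,1]-.01)<.03),"post")
rel([.6135,.0309,.22],75); rel([.6135,.0309,.154],75)
print(r.read_state()["joint_positions"].round(2))
```

```text
bar 4605 [0.614 0.03 ] [0.084  0.0168] 75.9
post 862 [0.4908 0.0094] [0.0271 0.0267] 9.9
[ 0.006 -0.005 -1.143] [119.7   0.2   7.8]
[ 0.006 -0.005 -1.143] [1.192e+02 1.000e-01 7.380e+01]
[ 0.56  0.07 -0.69  1.72  0.05  1.36 -1.55]
```

Call:
apply_moves:
  steps:
    - [0, 0, -0.12, 20, 0, 0, 1]
    - [0, 0, -0.24, 40, 0, 0, 1]
    - [0, 0, -0.36, 60, 0, 0, 1]
    - [0, 0, -0.48, 80, 0, 0, 1]
    - [0, 0, -0.6, 100, 0, 0, 1]
    - [0, 0, -0.72, 119, 0, 0, 1]
    - [0, 0, -0.84, 119, 0, 0, 1]
    - [0, 0, -0.96, 119, 0, 0, 1]
    - [0, 0, -1.08, 119, 0, 0, 1]
    - [0, 0, -1.135, 119, 0, 8, 1]
    - [0, 0, -1.135, 119, 0, 8, 1]
    - [0, 0, -1.135, 119, 0, 8, 1]

```text
time: 7.17
ee_pos: [0.6099, 0.0305, 0.2137]
eef_rot: [0.796, 0.605, -0.001, -0.001]
ft_force: [-1.0, 0.1, -0.5]
width: 0.087
grip_force: 0.0
```

Run:
```python
from h import *
rel([.614,.0302,.154],75.5)
print(r.read_state()["joint_positions"].round(2))
```

```text
[-0.002  0.    -0.019] [ 0.8  4.2 59.6]
[ 0.5   0.41 -0.83  1.44  0.3   1.43 -0.6 ]
```

Call:
apply_moves:
  steps:
    - [0, 0, -0.02, 1, 4, 15, 1]
    - [0, 0, -0.02, 1, 4, 40, 1]
    - [0, 0, -0.02, 1, 4, 55, 1]
    - [0, 0, -0.02, 1, 4, 60, 1]
    - [0, 0, -0.02, 1, 4, 60, -1]
    - [0, 0, -0.02, 1, 4, 60, -1]
    - [0, 0, -0.02, 1, 4, 60, -1]
    - [0, 0, -0.02, 1, 4, 60, -1]
    - [0, 0, -0.02, 1, 4, 60, -1]
    - [0, 0, -0.02, 1, 4, 60, -1]
    - [0, 0, -0.02, 1, 4, 60, -1]
    - [0, 0, -0.02, 1, 4, 60, -1]
    - [0, 0, -0.02, 1, 4, 60, -1]
    - [0, 0, -0.02, 1, 4, 60, -1]
    - [0, 0, -0.02, 1, 4, 60, -1]
    - [0, 0, -0.02, 1, 4, 60, -1]
    - [0, 0, -0.02, 1, 4, 60, -1]
    - [0, 0, -0.02, 1, 4, 60, -1]
    - [0, 0, -0.02, 1, 4, 60, -1]
    - [0, 0, -0.02, 1, 4, 60, -1]
  force: 40

```text
time: 8.83
ee_pos: [0.6146, 0.0305, 0.1549]
eef_rot: [0.79, 0.613, 0.0, 0.0]
ft_force: [0.7, -0.4, 0.1]
width: 0.0006
grip_force: 0.0
```

Run:
```python
from h import *
s=r.read_state(); print(s["joint_positions"].round(2),s["ft_force"].round(1),s["torque"].round(2)); rel([.614,.0302,.154],75.5)
a=np.vstack([np.hstack([(c:=r.camera(n))["pixels"][k]]) for n,k in(("side",np.s_[190:340,210:410]),("top",np.s_[190:340,240:440]))])
cv2.imwrite("pics/st.png",cv2.resize(a,None,fx=2,fy=2)[...,::-1])
```

```text
[ 0.49  0.45 -0.81  1.51  0.33  1.32 -0.6 ] [ 0.7 -0.4  0.1] [ 0.02 -0.07  0.05]
[0.    0.    0.003] [-0.4 -0.5  0.9]
```

View pics/st.png

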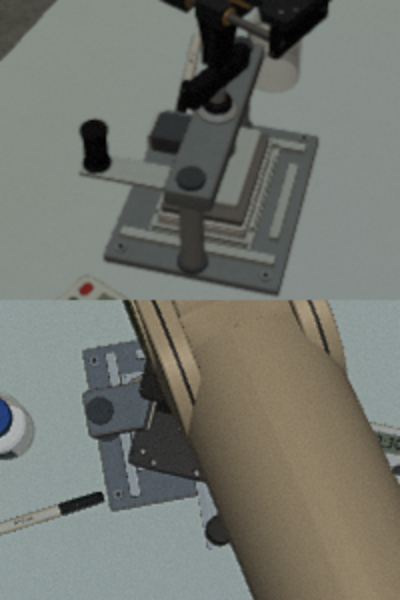

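The side crop (top half) shows the gripper over the bar near (215,60), and the top view is blocked by the arm. The width reads 0.6 mm with no grip force, so the bar isn't gripped. I'll check with the wrist camera.

Run:
```python
from h import *
c=r.camera("wrist"); save(c,"w4"); P=cloud(c); np.save("w4.npy",P); Z=P[...,2]
m=(Z>.165)&(Z<.185)&(np.hypot(P[...,0]-.6135,P[...,1]-.0309)<.06); print(m.sum(),P[m].min(0),P[m].max(0)); print(r.read_state()["width"],c["position"])
```

```text
3441 [ 0.60461001 -0.00725554  0.16516178] [0.63077799 0.07074667 0.18498007]
0.0003591693603042004 [0.6303726  0.0932163  0.34279562]
```

View pics/w4.png

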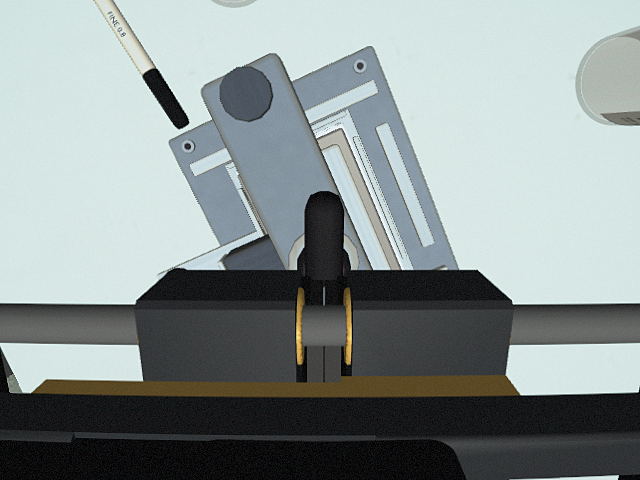

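Run:
```python
from h import *
s=r.read_state()
c=r.camera("wrist"); 
def proj(c,p):
    H=480; f=H/2/np.tan(np.radians(c["fovy"])/2); K=np.array([[f,0,c["cx"]],[0,f,c["cy"]],[0,0,1]])
    Rm=R.from_quat(c["orientation"]).inv(); q=Rm.apply(np.array(p)-c["position"])
    return cv2.projectPoints(q.reshape(1,3),np.zeros(3),np.zeros(3),K,np.array([c["k1"],0,0,0.]))[0].ravel().round(0), q[2].round(3)
A=R.from_quat(s["eef_rot"]); t=s["ee_pos"]; 
d=c
for n,o in(("tcp",[0,0,0]),("grasp",[0,0,-.019]),("tipL",[0,-.008,0]),("tipR",[0,.008,0])):
    p=t+A.apply(o); print(n,p.round(4),"wrist",proj(d,p))
print("bartop",proj(d,[.614,.0302,.179]))
c=r.camera("side"); print("side tcp",proj(c,t),"bar",proj(c,[.614,.0302,.179]))
P=cloud(c); u0,v0=proj(c,t)[0].astype(int)
np.set_printoptions(linewidth=200)
for v in range(v0-30,v0+16,3): print(v,[tuple((P[v,u]*1000).astype(int)) for u in range(u0-9,u0+13,3)])
a=c["pixels"][v0-60:v0+45,u0-70:u0+70]; cv2.imwrite("pics/z.png",cv2.resize(a,None,fx=5,fy=5,interpolation=cv2.INTER_CUBIC)[...,::-1]*1)
```

```text
tcp [0.6146 0.0305 0.1549] wrist (array([324., 279.]), np.float64(0.198))
grasp [0.6146 0.0305 0.1739] wrist (array([324., 294.]), np.float64(0.18))
tipL [0.6069 0.0325 0.1549] wrist (array([307., 279.]), np.float64(0.198))
tipR [0.6224 0.0285 0.1549] wrist (array([341., 279.]), np.float64(0.198))
bartop (array([323., 300.]), np.float64(0.175))
side tcp (array([318., 231.]), np.float64(0.973)) bar (array([318., 221.]), np.float64(0.956))
201 [(np.int64(600), np.int64(23), np.int64(224)), (np.int64(621), np.int64(-11), np.int64(256)), (np.int64(628), np.int64(-14), np.int64(260)), (np.int64(632), np.int64(-12), np.int64(261)), (np.int64(638), np.int64(-13), np.int64(263)), (np.int64(642), np.int64(-10), np.int64(262)), (np.int64(648), np.int64(-12), np.int64(266)), (np.int64(653), np.int64(-11), np.int64(266))]
204 [(np.int64(600), np.int64(22), np.int64(218)), (np.int64(607), np.int64(19), np.int64(223)), (np.int64(612), np.int64(21), np.int64(222)), (np.int64(632), np.int64(-12), np.int64(254)), (np.int64(639), np.int64(-14), np.int64(258)), (np.int64(629), np.int64(21), np.int64(22
[... 4608 characters left out ...]
56)), (np.int64(607), np.int64(19), np.int64(131)), (np.int64(613), np.int64(18), np.int64(135)), (np.int64(619), np.int64(18), np.int64(137)), (np.int64(624), np.int64(21), np.int64(136)), (np.int64(627), np.int64(27), np.int64(132)), (np.int64(629), np.int64(37), np.int64(125)), (np.int64(632), np.int64(45), np.int64(119))]
246 [(np.int64(602), np.int64(16), np.int64(125)), (np.int64(608), np.int64(18), np.int64(125)), (np.int64(614), np.int64(17), np.int64(128)), (np.int64(619), np.int64(18), np.int64(130)), (np.int64(625), np.int64(19), np.int64(131)), (np.int64(628), np.int64(26), np.int64(126)), (np.int64(632), np.int64(31), np.int64(124)), (np.int64(634), np.int64(41), np.int64(116))]
```

View pics/z.png

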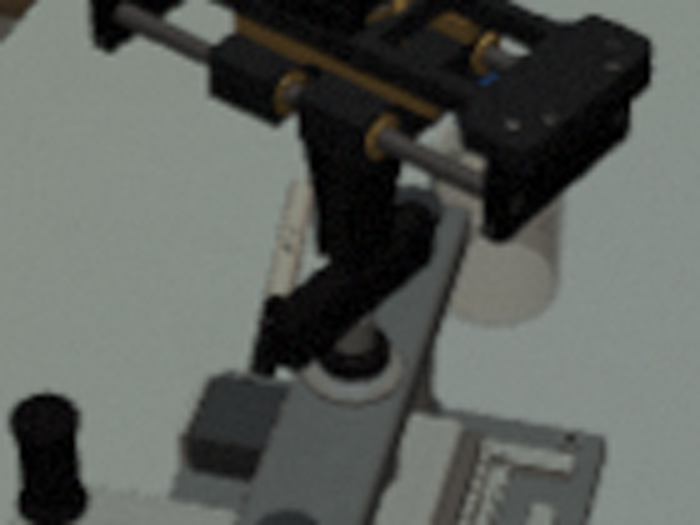

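The zoomed side view shows the shut fingers coming down onto the bar centre at about (350,260), with no finger beside the bar's flank. I'll check the true tip height from the earlier wrist cloud.

Run:
```python
from h import *
P=np.load("w1.npy")
for v in range(274,400,12): print(v,[tuple((P[v,u]*1000).astype(int).tolist()) for u in (185,195,205,212,435,445,460)])
P=np.load("w4.npy")
for v in range(250,300,6): print(v,[tuple((P[v,u]*1000).astype(int).tolist()) for u in range(296,356,8)])
```

```text
274 [(386, 99, 0), (387, 91, 0), (389, 84, 0), (389, 79, 0), (418, -85, 0), (419, -92, 0), (421, -104, 0)]
286 [(442, 54, 156), (442, 51, 153), (441, 48, 150), (441, 46, 148), (455, -39, 146), (457, -41, 150), (459, -45, 155)]
298 [(442, 51, 165), (441, 48, 163), (440, 46, 158), (437, 45, 149), (450, -40, 147), (456, -38, 161), (458, -43, 164)]
310 [(467, 34, 227), (468, 32, 228), (469, 30, 228), (469, 28, 228), (476, -13, 228), (476, -15, 228), (476, -18, 227)]
322 [(466, 33, 229), (467, 31, 230), (467, 29, 229), (467, 28, 230), (474, -13, 229), (475, -15, 229), (475, -18, 230)]
334 [(464, 33, 230), (465, 31, 231), (465, 29, 230), (465, 28, 230), (472, -13, 230), (472, -15, 230), (473, -18, 231)]
346 [(434, 45, 183), (428, 45, 171), (424, 43, 164), (330, 73, 0), (359, -99, 0), (440, -41, 167), (447, -40, 180)]
358 [(429, 45, 183), (424, 44, 173), (319, 77, 0), (320, 72, 0), (349, -102, 0), (350, -110, 0), (443, -41, 181)]
370 [(427, 44, 185), (306, 84, 0), (309, 76, 1), (309, 71, 0), (339, -104, 0), (340, -112, 0), (440, -41, 183)]
382 [(424, 43, 188), (-218, 257, -747), (-215, 229,
[... 705 characters left out ...]
5), (624, 27, 136), (628, 23, 126)]
274 [(617, 67, 257), (604, 29, 137), (612, 41, 177), (615, 40, 178), (618, 39, 177), (621, 38, 175), (623, 24, 137), (629, 64, 258)]
280 [(618, 67, 262), (609, 42, 185), (612, 40, 181), (615, 39, 180), (618, 38, 181), (621, 37, 180), (624, 38, 184), (628, 64, 262)]
286 [(618, 67, 265), (609, 42, 192), (612, 39, 187), (615, 39, 188), (618, 38, 187), (621, 37, 188), (624, 38, 193), (628, 64, 265)]
292 [(618, 67, 269), (610, 42, 198), (612, 40, 194), (615, 39, 194), (618, 38, 195), (620, 38, 195), (626, 62, 261), (628, 64, 268)]
298 [(618, 66, 270), (618, 61, 257), (612, 39, 200), (615, 39, 200), (618, 38, 200), (620, 38, 200), (626, 61, 261), (628, 65, 272)]
```

The tips sit about 25 mm higher than the reported TCP: they read 0.146 when it read 0.120. So the fingers shut above the bar, and I need to go about 24 mm lower.

Call:
apply_moves:
  steps:
    - [0, 0, 0, 0, 0, -15, 0]
    - [0, 0, 0, 0, 0, -15, 0]
    - [0, 0, 0, 0, 0, -15, 0]
    - [0, 0, 0, 0, 0, -15, 0]
    - [0, 0, 0, 0, 0, -15, 0]
    - [0, 0, 0, 0, 0, -15, 0]
    - [0, 0, 0, 0, 0, -15, 0]
    - [0, 0, 0, 0, 0, -15, 0]
    - [0, 0, 0, 0, 0, -15, 0]
    - [0, 0, 0, 0, 0, 0, 0]
    - [0, 0, 0, 0, 0, 12, 0]
    - [0, 0, 0, 0, 0, 24, 0]
    - [0, 0, 0, 0, 0, 24, -1]
    - [0, 0, 0, 0, 0, 24, -1]
    - [0, 0, 0, 0, 0, 24, -1]
    - [0, 0, 0, 0, 0, 24, -1]
    - [0, 0, 0, 0, 0, 24, -1]
    - [0, 0, 0, 0, 0, 24, -1]
    - [0, 0, 0, 0, 0, 24, -1]
    - [0, 0, 0, 0, 0, 24, -1]
  force: 40

```text
time: 10.75
ee_pos: [0.6146, 0.0307, 0.1315]
eef_rot: [0.79, 0.613, 0.0, 0.0]
ft_force: [-3.0, 0.6, 5.9]
width: 0.0155
grip_force: 40.0
```

```bash
cat >> h.py <<'E'
def tabx(cams=("side","wrist","top")):
    """tab/housing front: press-frame points around the tab, counts per -x bin"""
    s=r.read_state(); print("t",s["time"],"q7",s["joint_positions"][6].round(2),"T",s["torque"].round(2),"F",s["ft_force"].round(1),"w",s["width"].round(4))
    t=np.radians(9.6); c0=np.array([.614,.0302]); e=np.array([np.cos(t),np.sin(t)]); n=np.array([-e[1],e[0]])
    for k in cams:
        P=cloud(r.camera(k)); d=P[...,:2]-c0; X=d@e*1000; Y=d@n*1000; Z=P[...,2]
        m=(abs(Y)<15)&(Z>.055)&(Z<.1)&(X<-20)&(X>-100)
        h,b=np.histogram(X[m],bins=np.arange(-92,-19,4)); print(k,dict(zip(b[:-1].astype(int).tolist(),h.tolist())), "zmed front",np.round(np.median(Z[m&(X<-56)]) if (m&(X<-56)).any() else 0,3))
E
python3 - <<'E'
from h import *
tabx()
E
```

```text
Traceback (most recent call last):
  File "h.py", line 19, in tabx
    s=r.read_state(); print("t",s["time"],"q7",s["joint_positions"][6].round(2),"T",s["torque"].round(2),"F",s["ft_force"].round(1),"w",s["width"].round(4))
                                                                                                                                        ^^^^^^^^^^^^^^^^
AttributeError: 'float' object has no attribute 'round'
```

```bash
sed -i 's/s\["width"\].round(4)/round(s["width"],4)/' h.py; python3 -c "
from h import *
tabx()"
```

```text
t 10.75 q7 -0.61 T [ 0.04  0.7  -0.05] F [-3.   0.6  5.9] w 0.0155
side {-92: 0, -88: 0, -84: 0, -80: 0, -76: 0, -72: 0, -68: 1, -64: 19, -60: 18, -56: 25, -52: 22, -48: 22, -44: 25, -40: 21, -36: 24, -32: 16, -28: 0, -24: 0} zmed front 0.09
wrist {-92: 0, -88: 0, -84: 0, -80: 0, -76: 0, -72: 0, -68: 0, -64: 0, -60: 0, -56: 0, -52: 12, -48: 32, -44: 57, -40: 130, -36: 246, -32: 243, -28: 0, -24: 0} zmed front 0
top {-92: 0, -88: 0, -84: 0, -80: 0, -76: 0, -72: 0, -68: 0, -64: 0, -60: 0, -56: 0, -52: 0, -48: 0, -44: 0, -40: 0, -36: 0, -32: 0, -28: 0, -24: 0} zmed front 0
```

Call:
apply_moves:
  steps:
    - [0, 0, 0.05, 0, 0, 0, -1]
    - [0, 0, 0.12, 0, 0, 0, -1]
    - [0, 0, 0.2, 0, 0, 0, -1]
    - [0, 0, 0.28, 0, 0, 0, -1]
    - [0, 0, 0.36, 0, 0, 0, -1]
    - [0, 0, 0.44, 0, 0, 0, -1]
    - [0, 0, 0.52, 0, 0, 0, -1]
    - [0, 0, 0.6, 0, 0, 0, -1]
    - [0, 0, 0.6, 0, 0, 0, -1]

```text
time: 11.65
ee_pos: [0.6148, 0.0306, 0.1315]
eef_rot: [0.936, 0.351, 0.0, 0.0]
ft_force: [-1.9, -0.3, 5.4]
width: 0.016
grip_force: 40.0
```

```bash
python3 -c "
from h import *
tabx()"
```

```text
t 11.65 q7 -1.18 T [-0.02  0.61 -0.09] F [-1.9 -0.3  5.4] w 0.016
side {-92: 0, -88: 0, -84: 0, -80: 0, -76: 0, -72: 0, -68: 1, -64: 19, -60: 16, -56: 24, -52: 22, -48: 24, -44: 21, -40: 22, -36: 25, -32: 15, -28: 0, -24: 0} zmed front 0.088
wrist {-92: 0, -88: 0, -84: 0, -80: 0, -76: 0, -72: 0, -68: 0, -64: 0, -60: 0, -56: 0, -52: 0, -48: 0, -44: 1, -40: 21, -36: 42, -32: 0, -28: 0, -24: 0} zmed front 0
top {-92: 0, -88: 0, -84: 0, -80: 0, -76: 0, -72: 0, -68: 0, -64: 0, -60: 0, -56: 0, -52: 0, -48: 0, -44: 0, -40: 0, -36: 0, -32: 0, -28: 0, -24: 0} zmed front 0
```

Call:
apply_moves:
  steps:
    - [0, 0, 0.08, 0, 0, 0, -1]
    - [0, 0, 0.16, 0, 0, 0, -1]
    - [0, 0, 0.24, 0, 0, 0, -1]
    - [0, 0, 0.32, 0, 0, 0, -1]
    - [0, 0, 0.4, 0, 0, 0, -1]
    - [0, 0, 0.4, 0, 0, 0, -1]

```text
time: 12.3
ee_pos: [0.6148, 0.0304, 0.1314]
eef_rot: [0.987, 0.158, 0.0, 0.0]
ft_force: [-2.2, -0.4, 5.1]
width: 0.0157
grip_force: 40.0
```

```bash
python3 -c "
from h import *
tabx(['side'])"
```

```text
t 12.3 q7 -1.56 T [-0.03  0.64 -0.09] F [-2.2 -0.4  5.1] w 0.0157
side {-92: 0, -88: 0, -84: 0, -80: 0, -76: 0, -72: 0, -68: 2, -64: 20, -60: 17, -56: 22, -52: 23, -48: 20, -44: 25, -40: 22, -36: 24, -32: 14, -28: 0, -24: 0} zmed front 0.086
```

Call:
apply_moves:
  steps:
    - [0, 0, 0.08, 0, 0, 0, -1]
    - [0, 0, 0.16, 0, 0, 0, -1]
    - [0, 0, 0.24, 0, 0, 0, -1]
    - [0, 0, 0.32, 0, 0, 0, -1]
    - [0, 0, 0.4, 0, 0, 0, -1]
    - [0, 0, 0.4, 0, 0, 0, -1]

```text
time: 12.85
ee_pos: [0.6148, 0.0303, 0.1314]
eef_rot: [0.999, -0.041, 0.0, 0.0]
ft_force: [-2.8, -0.3, 5.5]
width: 0.0161
grip_force: 40.0
```

```bash
python3 -c "
from h import *
tabx(['side'])"
```

```text
t 12.85 q7 -1.94 T [-0.1   0.67 -0.08] F [-2.8 -0.3  5.5] w 0.0161
side {-92: 0, -88: 0, -84: 0, -80: 0, -76: 0, -72: 0, -68: 0, -64: 20, -60: 20, -56: 24, -52: 26, -48: 21, -44: 22, -40: 25, -36: 21, -32: 9, -28: 0, -24: 0} zmed front 0.086
```

Call:
apply_moves:
  steps:
    - [0, 0, 0.08, 0, 0, 0, -1]
    - [0, 0, 0.16, 0, 0, 0, -1]
    - [0, 0, 0.24, 0, 0, 0, -1]
    - [0, 0, 0.3, 0, 0, 0, -1]
    - [0, 0, 0.3, 0, 0, 0, -1]

```text
time: 13.32
ee_pos: [0.6148, 0.0303, 0.1314]
eef_rot: [0.982, -0.189, 0.0, 0.0]
ft_force: [-3.0, -0.8, 6.0]
width: 0.0156
grip_force: 40.0
```

```bash
python3 -c "
from h import *
tabx(['side'])"
```

```text
t 13.3167 q7 -2.22 T [-0.11  0.68 -0.09] F [-3.  -0.8  6. ] w 0.0156
side {-92: 0, -88: 0, -84: 0, -80: 0, -76: 0, -72: 0, -68: 1, -64: 20, -60: 20, -56: 23, -52: 19, -48: 24, -44: 23, -40: 21, -36: 23, -32: 10, -28: 0, -24: 0} zmed front 0.085
```

Call:
apply_moves:
  steps:
    - [0, 0, 0.08, 0, 0, 0, -1]
    - [0, 0, 0.16, 0, 0, 0, -1]
    - [0, 0, 0.24, 0, 0, 0, -1]
    - [0, 0, 0.28, 0, 0, 0, -1]
    - [0, 0, 0.28, 0, 0, 0, -1]

```text
time: 13.78
ee_pos: [0.6147, 0.0302, 0.1314]
eef_rot: [0.946, -0.324, 0.0, 0.0]
ft_force: [-2.5, -0.7, 5.8]
width: 0.0158
grip_force: 40.0
```

```bash
python3 -c "
from h import *
tabx(['side','top'])"
```

```text
t 13.7833 q7 -2.48 T [-0.15  0.72 -0.07] F [-2.5 -0.7  5.8] w 0.0158
side {-92: 0, -88: 0, -84: 0, -80: 0, -76: 0, -72: 0, -68: 2, -64: 21, -60: 21, -56: 22, -52: 23, -48: 23, -44: 23, -40: 25, -36: 24, -32: 8, -28: 0, -24: 0} zmed front 0.084
top {-92: 0, -88: 0, -84: 0, -80: 0, -76: 0, -72: 0, -68: 0, -64: 0, -60: 0, -56: 0, -52: 0, -48: 0, -44: 0, -40: 0, -36: 0, -32: 0, -28: 0, -24: 0} zmed front 0
```

Call:
apply_moves:
  steps:
    - [0, 0, 0, 0, 0, 0, 0]
    - [0, 0, 0, 0, 0, 0, 0]
    - [0, 0, 0, 0, 0, 0, 0]
    - [0, 0, 0, 0, 0, 0, 0]
    - [0, 0, 0, 0, 0, -15, 0]
    - [0, 0, 0, 0, 0, -40, 0]
    - [0, 0, 0, 0, 0, -45, 0]
    - [0, 0, -0.12, 0, 0, -45, 0]
    - [0, 0, -0.24, 0, 0, -45, 0]
    - [0, 0, -0.36, 0, 0, -45, 0]
    - [0, 0, -0.48, 0, 0, -45, 0]
    - [0, 0, -0.6, 0, 0, -45, 0]
    - [0, 0, -0.72, 0, 0, -45, 0]
    - [0, 0, -0.84, 0, 0, -45, 0]
    - [0, 0, -0.96, 0, 0, -45, 0]
    - [0, 0, -1.08, 0, 0, -45, 0]
    - [0, 0, -1.2, 0, 0, -45, 0]
    - [0, 0, -1.32, 0, 0, -45, 0]
    - [0, 0, -1.44, 0, 0, -45, 0]
    - [0, 0, -1.56, 0, 0, -45, 0]

```text
time: 15.55
ee_pos: [0.6146, 0.0305, 0.1756]
eef_rot: [0.899, 0.438, 0.0, 0.0]
ft_force: [0.7, -0.7, -0.0]
width: 0.0434
grip_force: 0.0
```

Call:
apply_moves:
  steps:
    - [0, 0, -0.12, 0, 0, 0, 0]
    - [0, 0, -0.24, 0, 0, 0, 0]
    - [0, 0, -0.36, 0, 0, 0, 0]
    - [0, 0, -0.48, 0, 0, 0, 0]
    - [0, 0, -0.6, 0, 0, 0, 0]
    - [0, 0, -0.72, 0, 0, 0, 0]
    - [0, 0, -0.84, 0, 0, 0, 0]
    - [0, 0, -0.96, 0, 0, 0, 0]
    - [0, 0, -1.08, 0, 0, 0, 0]
    - [0, 0, -1.2, 0, 0, 0, 0]
    - [0, 0, -1.32, 0, 0, 0, 0]
    - [0, 0, -1.44, 0, 0, 0, 0]
    - [0, 0, -1.56, 0, 0, 0, 0]
    - [0, 0, -1.58, 0, 0, 0, 0]
    - [0, 0, -1.58, 0, 0, 0, 0]

```text
time: 16.8
ee_pos: [0.6146, 0.0304, 0.1756]
eef_rot: [0.325, 0.946, 0.0, -0.0]
ft_force: [-0.8, -0.2, 0.2]
width: 0.0433
grip_force: 0.0
```

Run:
```python
from h import *
tabx(['side'])
P=cloud(r.camera("side")); Z=P[...,2]; m=(Z>.172)&(Z<.184)&(np.hypot(P[...,0]-.6135,P[...,1]-.0309)<.05)
(c,s,a)=cv2.minAreaRect(P[m][:,:2].astype(np.float32)); print(m.sum(),c,s,a)
rel([.6147,.0302,.131],142.2); print(r.read_state()["joint_positions"].round(2))
```

```text
t 16.8 q7 0.5 T [-0.02 -0.16  0.02] F [-0.8 -0.2  0.2] w 0.0433
side {-92: 0, -88: 0, -84: 0, -80: 0, -76: 0, -72: 0, -68: 2, -64: 21, -60: 19, -56: 23, -52: 23, -48: 20, -44: 22, -40: 25, -36: 20, -32: 8, -28: 0, -24: 0} zmed front 0.084
237 (0.615280032157898, 0.027420666068792343) (0.015889542177319527, 0.07976723462343216) 51.189613342285156
[ 0.     0.    -0.005] [-0.3 -0.1 44.7]
[ 0.6   0.5  -1.    1.48  0.42  1.39  0.5 ]
```

Call:
apply_moves:
  steps:
    - [0, 0, 0, 0, 0, 15, 0]
    - [0, 0, 0, 0, 0, 30, 0]
    - [0, 0, 0, 0, 0, 42, 0]
    - [0, 0, 0, 0, 0, 43, 0]
    - [0, 0, 0, 0, 0, 43, -1]
    - [0, 0, 0, 0, 0, 43, -1]
    - [0, 0, 0, 0, 0, 43, -1]
    - [0, 0, 0, 0, 0, 43, -1]
    - [0, 0, 0, 0, 0, 43, -1]
    - [0, 0, 0, 0, 0, 43, -1]
    - [0, 0, 0, 0, 0, 43, -1]
    - [0, 0, 0, 0, 0, 43, -1]
  force: 40

```text
time: 17.9
ee_pos: [0.6147, 0.0303, 0.1333]
eef_rot: [0.325, 0.946, -0.0, 0.0]
ft_force: [-2.2, -1.5, 6.0]
width: 0.0159
grip_force: 40.0
```

Call:
apply_moves:
  steps:
    - [0, 0, 0.08, 0, 0, 0, -1]
    - [0, 0, 0.16, 0, 0, 0, -1]
    - [0, 0, 0.24, 0, 0, 0, -1]
    - [0, 0, 0.3, 0, 0, 0, -1]
    - [0, 0, 0.3, 0, 0, 0, -1]

```text
time: 18.32
ee_pos: [0.6146, 0.0303, 0.1333]
eef_rot: [0.464, 0.886, -0.0, 0.0]
ft_force: [-2.1, -0.9, 6.5]
width: 0.0157
grip_force: 40.0
```

```bash
python3 -c "
from h import *
tabx(['side'])"
```

```text
t 18.3167 q7 0.2 T [-0.36  0.46 -0.04] F [-2.1 -0.9  6.5] w 0.0157
side {-92: 0, -88: 0, -84: 0, -80: 0, -76: 10, -72: 37, -68: 19, -64: 11, -60: 21, -56: 22, -52: 23, -48: 21, -44: 22, -40: 25, -36: 21, -32: 5, -28: 0, -24: 0} zmed front 0.079
```

The tab has popped: its front is now about 14 mm further out. I'll release and withdraw.

Call:
apply_moves:
  steps:
    - [0, 0, 0, 0, 0, 0, 0]
    - [0, 0, 0, 0, 0, 0, 0]
    - [0, 0, 0, 0, 0, 0, 0]
    - [0, 0, 0, 0, 0, 0, 0]
    - [0, 0, 0, 0, 0, 0, 0]
    - [0, 0, 0, 0, 0, -20, 0]
    - [0, 0, 0, 0, 0, -50, 0]
    - [0, 0, 0, 0, 0, -90, 0]
    - [0, 0, 0, 0, 0, -120, 0]
    - [0, 0, 0, 0, 0, -120, 0]
    - [0, 0, 0, 0, 0, -120, 0]

```text
time: 19.28
ee_pos: [0.6154, 0.031, 0.2546]
eef_rot: [0.462, 0.887, 0.001, 0.001]
ft_force: [1.1, -0.9, -1.3]
width: 0.0432
grip_force: 0.0
```

Run:
```python
from h import *
tabx(['side'])
c=r.camera("side"); P=cloud(c); Z=P[...,2]; m=(Z>.06)&(Z<.075)&(np.hypot(P[...,0]-.49,P[...,1]-.01)<.04); print("post",P[m].mean(0))
cv2.imwrite("pics/end.png",cv2.resize(c["pixels"][150:390,200:500],None,fx=2.4,fy=2.4)[...,::-1])
```

```text
t 19.2833 q7 0.25 T [ 0.02 -0.14 -0.06] F [ 1.1 -0.9 -1.3] w 0.0432
side {-92: 0, -88: 0, -84: 0, -80: 0, -76: 9, -72: 37, -68: 19, -64: 13, -60: 19, -56: 19, -52: 23, -48: 24, -44: 20, -40: 24, -36: 24, -32: 6, -28: 0, -24: 0} zmed front 0.079
post [0.49354503 0.00681159 0.06757968]
```

View pics/end.png

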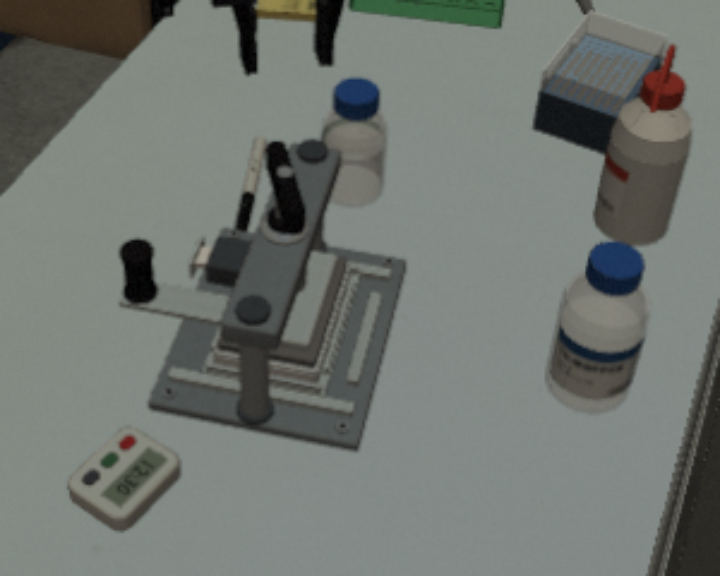

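The final view shows the tab out on its stem at (200,258), the tray home with its post at (138,270) and the gripper clear above. The bottle (355,140), marker (250,185) and timer (125,478) are standing where they were.

```bash
python3 -c "
from bench import r
print(r.close_job())"
```

```text
the job is handed in; nothing more can be done
None
```

The tray is fully home and the plate is clamped with the tab out; I stopped turning within about 0.3 rad of the tab popping, the bottle, timer and marker look unmoved, and the job is handed in.

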